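# Put the coaster away in its dock

### The arm

A 6-joint arm with a two-finger parallel gripper is mounted at the origin on a cart in front of the work surface, level with it; the furniture and walls round the work are solid. World frame = base frame: x ahead of the robot, y to its left, z up, the work surface at z = 0. Lengths are in mm, angles in rad, forces in N, time in s.
With the tool pointing down it reaches from about 350 to 775 mm from the base axis. Payload 7.3 kg.
Tool frame: the origin (TCP) lies at the very end of the fingers, on their centre line; the grasp point (between the pads) lies 19 mm behind it; z points along the fingers, y is the line along which they close (so a half turn about z gives the same grasp; the last joint's range is limited). The gripper opens to 92 mm and grips with 3 to 60 N. Pads are 19 mm wide; open, the fingers measure 130 mm over their backs; the gripper's body (75 mm by 190 mm) begins 47 mm behind the grasp point.
Start: joints at [-1.444, 0.342, 1.524, -0, 1.275, -0.146], TCP at [141.472, -505.599, 226.741] pointing down, gripper open.
Joint ranges: [-2.53, 2.53], [-0.77, 2.02], [0.04, 2.7], [-1, 4.14], [0.28, 2.66], [-3.11, 3.11]. Speed limits (rad/s): [2.57, 2.57, 3.14, 3.14, 3.14, 3.14].

### API

Orientations are given as [roll, pitch, yaw] about the fixed x, y, z axes, in that order (R = Rz(yaw) Ry(pitch) Rx(roll)).
In Python, from plant import * gives the robot as it stands.
- The arm moves only by the tool arm_command, never from a script. Its arguments are lists of equal length, an entry for each row: "gripper": the finger opening in mm, from 0 to 91.8; "dp": the shift along the tool's x, y, z in units of 25 mm (1.0 is 25 mm), a list of three; "twist": the turn about the tool's z in units of 5 degrees (1.0 is 5 degrees). A call has exactly 5 rows; each row shifts and turns the commanded pose from where the row before left it, along the tool's axes as they then stand; what a row does not reach is not made up. A row lasts 1/8 s, in which the tool goes at most 62.5 mm and 10.7 degrees, less where a joint would pass 70% of its speed; a pose out of reach is approached as far as the arm can. A call is refused whole if a number of a shift passes 1 or a number of a turn 1, either way. A call with a gripper value outside its range is refused whole. The fingers move at their own pace and stop on an object; the grip force is fixed at half the most. Time passes only in rows, so rows that do not move let the fingers close, or fill a call up. It gives the time, the measured TCP pose, the force, the opening and the grip force at its end, in the units of the state.
- get_obs(): the state, without advancing time (a new reading comes with each control period).
- capture(name): name is "scene" or "top"; returns the picture (384x512x3 uint8, red, green, blue); there is no depth.
- get_calibration(name): a dict with "mtx" (3x3 intrinsics, pixels), "position" and "attitude" of the camera in the world. Camera axes: x right, y down, z forward; pixel columns grow to the right and rows downward; lengths in mm; the calibration is good to about 2 mm. A picture is of the moment at which its call begins. get_calibration takes no time and is no camera call.
- close_job(): hands the job in; it is judged then, once.
The state is a dict: "time": time; "joint_positions": joint angles; "dq": joint speeds; "tau": joint torques, N m; "tool_pos": TCP position; "tcp_rot": TCP orientation; "contact_force": force on the tool from outside, world axes, zero at the start; "moment": the same for the moment, N m; "grip_width": finger opening in mm; "finger_force": force on a finger pad.
Only numpy, scipy, OpenCV 4.12 (cv2) and the standard library are available. Lean on these libraries where they do the work, as an engineer would, in place of code of your own. Each camera call takes 0.05 s, during which the arm holds its last target. There are 200 camera calls.

### The job

Push the green coaster that lies in front of the coaster dock through the narrow gap between the dock's two steel posts, until it lies squarely with its edge right back against the dock's rear rail. Slide it along the worktop the whole way, without lifting or tipping it up, leave the salt shaker and the spice jar where they stand, and take the fingers away at the end.

Things in the scene. Friction and masses are not known exactly. Their poses are not given: they have to be found in the camera images.
- coaster: The dark green square coaster lying loose and flat on the worktop in front of the dock: 98 x 98 mm, 6 mm thick, about 55 g, light foot underneath. Origin at the centre of its underside; x and y along its sides, z up. Any of its four sides may lead.
- dock: The fixed coaster dock: a dark wooden U-shaped rail (10 mm thick, 18 mm high), open towards the robot, with a steel post at each end of its mouth. No floor: the coaster slides on the worktop. Origin on the worktop in the middle of the 104 mm gap between the posts; x points straight into the dock, y along the gap, to the left going in, z up. Between the side rails it is 124 mm wide.
- salt_shaker: Loose salt shaker, clear with a grey cap, 44 mm diameter, 90 mm high, standing to one side of the dock; not to be disturbed. Origin at the centre of its underside, z up.
- spice_jar: Loose small clear spice jar with a white cap and a label, 47 mm diameter, 98 mm high, standing to the other side of the dock; not to be disturbed. Origin at the centre of its underside, z up.
- left_post (a point): Top centre of the steel post at the left end of the dock's mouth: 28 mm diameter, 30 mm high, axis at x = 0, y = +66 mm in the dock's frame.
- right_post (a point): Top centre of the like steel post at the right end of the dock's mouth: axis at x = 0, y = -66 mm in the dock's frame.
- rear_rail (a point): Middle of the lower edge of the rear rail's inner face, on the worktop: x = 120 mm, y = 0 in the dock's frame. When the coaster touches this face its centre is at x = 71 mm.
Things that resemble listed ones, but are neither listed nor needed, are in the scene too. Of the things that look like the coaster, take the one that is farthest to the robot's right at the start.

How it is judged:
By the outcome, as a careful person would: the job done as asked, in the order asked, and still so for the second after the job is handed in, with the robot touching nothing.
It also fails if it takes over 72 s, if anything falls off the work surface, if the arm or the gripper's body presses on something with over 40 N, if the wrist force passes 120 N, or if a joint passes its speed limit or range.

## Working session

There is one attempt and no reset: what is moved stays moved. The work goes in short steps, Python scripts to look and compute and a tool call to move; the robot and the scene stay as the last step left them, time stands still between calls to the robot, and variables do not carry over. Pictures are saved under pics/ and viewed, at most 10 in all, crops included, and the job is handed in when it is done.

Besides the shell and the picture viewer there is one more tool, called after "Emit:" in YAML: its name, and indented under it one key for each argument. arm_command: Moves the arm, as the interface text tells. Its arguments: {"type":"object","properties":{"gripper":{"type":"array"},"dp":{"type":"array"},"twist":{"type":"array"}},"required":["gripper","dp","twist"]}

```bash
mkdir -p pics; python3 - <<'E'
from plant import *
import cv2,numpy as np
for n in("scene","top"):
    im=capture(n); cv2.imwrite(f"pics/{n}0.png",cv2.cvtColor(im,cv2.COLOR_RGB2BGR)); c=get_calibration(n); print(n,c)
o=get_obs(); print(o["time"],o["tool_pos"],o["tcp_rot"],o["grip_width"],o["contact_force"])
E
```

```text
scene {'mtx': array([[404.31491651,   0.        , 255.82204843],
       [  0.        , 404.31491651, 197.56004269],
       [  0.        ,   0.        ,   1.        ]]), 'position': array([ 728.72313875, -651.08945474,  686.62177878]), 'attitude': array([-2.30713707, -0.01517676,  0.23089894])}
top {'mtx': array([[425.53283296,   0.        , 255.65955808],
       [  0.        , 425.53283296, 188.34986338],
       [  0.        ,   0.        ,   1.        ]]), 'position': array([ 535.44103793,   41.51857179, 1074.28887126]), 'attitude': array([-3.11194974,  0.00632025, -1.59477286])}
0.1 [ 141.43466526 -505.21141233  226.10087199] [-3.14019477e+00 -2.26478373e-04  2.72791476e-01] 91.73405014231774 [-0.28739074 -0.48345892 -0.70791349]
```

View pics/scene0.png

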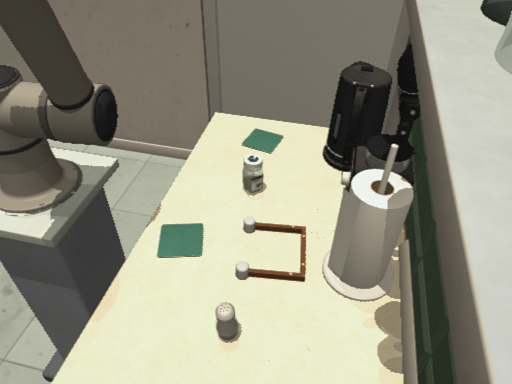

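View pics/top0.png

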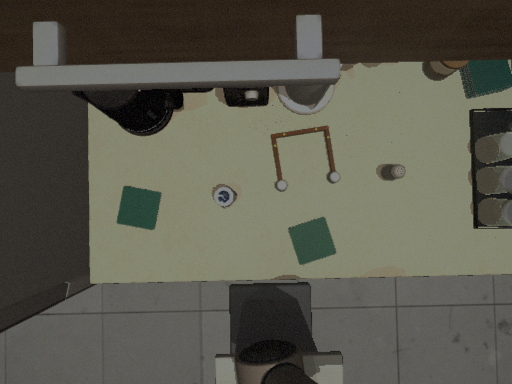

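Green squares in the top view are (139,208), (312,241), and a larger textured green patch at (487,78), cut off by the frame. The one at (312,241) lies in front of the dock mouth between posts (282,185) and (334,177). It is also farther right than (139,208). I'll enlarge to confirm, and measure in the same step.

```bash
cat > h.py <<'E'
from plant import *
import cv2,numpy as np
from scipy.spatial.transform import Rotation as R
def ray(n,uv,z):
    c=get_calibration(n); M=R.from_euler('xyz',c['attitude']).as_matrix()
    uv=np.atleast_2d(uv).astype(float)
    d=np.c_[uv,np.ones(len(uv))]@np.linalg.inv(c['mtx']).T@M.T
    p=np.array(c['position']); return (p+d*((z-p[2])/d[:,2])[:,None])[:,:2]
def blobs(n,im,lo,hi,box,amin=15):
    u0,v0,u1,v1=box; h=cv2.cvtColor(im,cv2.COLOR_RGB2HSV)
    m=np.zeros(h.shape[:2],np.uint8); m[v0:v1,u0:u1]=cv2.inRange(h,lo,hi)[v0:v1,u0:u1]
    cs,_=cv2.findContours(m,cv2.RETR_EXTERNAL,cv2.CHAIN_APPROX_NONE)
    return [c for c in cs if cv2.contourArea(c)>amin]
def coaster(n,im,box):
    out=[]
    for c in blobs(n,im,(60,60,20),(100,255,170),box,300):
        w=ray(n,c[:,0,:],6.).astype(np.float32)
        (cx,cy),(a,b),ang=cv2.minAreaRect(w); out.append((round(cx,1),round(cy,1),round(a,1),round(b,1),round((ang+45)%90-45,2)))
    return out
E
python3 - <<'E'
from h import *
im={n:cv2.cvtColor(cv2.imread(f"pics/{n}0.png"),cv2.COLOR_BGR2RGB) for n in("scene","top")}
print(coaster("top",im["top"],(0,0,512,384)),coaster("scene",im["scene"],(100,100,330,300)))
for n,b in(("top",(265,115,350,200)),("scene",(230,205,315,290))):
    for c in blobs(n,im[n],(0,0,0),(25,255,130),b,60)[:6]:
        w=ray(n,c[:,0,:],18.); print(n,"dark",cv2.contourArea(c),cv2.minAreaRect(w.astype(np.float32)))
print(ray("top",[[282,185],[334,177]],30),ray("scene",[[250,219],[242,266]],30))
t=im["top"]
a=cv2.resize(t[110:280,205:425],None,fx=2.4,fy=2.4,interpolation=2); b=cv2.resize(t[40:110,440:512],None,fx=3.6,fy=3.6,interpolation=2)
C=np.zeros((max(a.shape[0],b.shape[0]),a.shape[1]+b.shape[1],3),np.uint8); C[:a.shape[0],:a.shape[1]]=a; C[:b.shape[0],a.shape[1]:]=b
print(C.shape); cv2.imwrite("pics/crop0.png",C[:,:,::-1])
E
```

```text
[(433.8, -89.8, 94.5, 93.4, 16.98), (526.7, 342.7, 95.2, 95.2, -11.92), (839.8, -551.1, 87.0, 103.4, 7.35)] [(435.1, -94.0, 93.9, 94.1, 16.93), (527.5, 336.8, 92.7, 93.3, -11.98)]
top dark 718.5 ((639.3857421875, -67.9590835571289), (144.99542236328125, 158.4805145263672), 8.338944435119629)
scene dark 366.0 ((660.3319091796875, -138.67745971679688), (116.5926284790039, 40.425323486328125), 8.177337646484375)
scene dark 272.0 ((635.7921752929688, -21.140483856201172), (130.6924591064453, 29.513145446777344), 11.2556734085083)
[[ 573.21802255  -17.46596334]
 [ 589.77022251 -145.51106092]] [[ 576.41066969  -17.77135263]
 [ 592.81812894 -152.46613623]]
(408, 787, 3)
```

View pics/crop0.png

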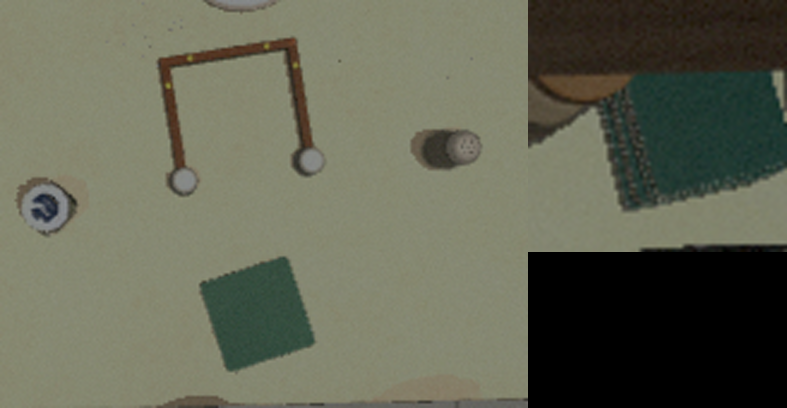

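The crop shows the right-hand patch is a fringed cloth, not a coaster. The true coaster is the plain square at top pixel (312,241), in front of the dock. I'll take one refinement of the dock axis, then move.

```bash
python3 - <<'E'
from h import *
im={n:cv2.cvtColor(cv2.imread(f"pics/{n}0.png"),cv2.COLOR_BGR2RGB) for n in("scene","top")}
def line(n,b,z):
    h=cv2.cvtColor(im[n],cv2.COLOR_RGB2HSV); u0,v0,u1,v1=b
    m=cv2.inRange(h[v0:v1,u0:u1],(0,90,0),(20,255,140)); vv,uu=np.nonzero(m)
    w=ray(n,np.c_[uu+u0,vv+v0],z).astype(np.float32); l=cv2.fitLine(w,cv2.DIST_HUBER,0,.01,.01).ravel()
    a=np.degrees(np.arctan2(l[1],l[0])); print(n,len(w),"ang",round((a+45)%90-45,2),"pt",l[2:])
line("top",(270,144,288,176),14);line("top",(322,136,340,168),14);line("top",(280,122,322,142),14)
line("scene",(258,220,298,236),14);line("scene",(252,264,298,282),14);line("scene",(296,234,312,268),14)
for n,bs in(("top",((274,177,290,193),(326,169,342,185))),("scene",((242,214,258,225),(233,258,249,271)))):
    for u0,v0,u1,v1 in bs:
        h=cv2.cvtColor(im[n],cv2.COLOR_RGB2HSV)[v0:v1,u0:u1]
        m=((h[...,1]<35)&(h[...,2]>120)).astype(np.uint8); vv,uu=np.nonzero(m); c=[uu.mean()+u0,vv.mean()+v0]
        print(n,len(uu),c,ray(n,c,30))
E
```

```text
top 118 ang 8.03 pt [635.41833    -7.2261014]
top 114 ang 7.77 pt [ 651.9853  -140.42572]
top 152 ang 7.28 pt [707.313   -68.99151]
scene 264 ang 6.45 pt [640.57117  -14.185326]
scene 332 ang 6.34 pt [ 659.31006 -145.71689]
scene 126 ang 7.58 pt [706.7103  -66.73511]
top 59 [np.float64(281.59322033898303), np.float64(184.67796610169492)] [[574.03301623 -16.4884463 ]]
top 59 [np.float64(334.8135593220339), np.float64(176.4406779661017)] [[ 591.09558185 -147.54538782]]
scene 76 [np.float64(248.8684210526316), np.float64(220.55263157894737)] [[575.10261784 -23.22196513]]
scene 109 [np.float64(241.8256880733945), np.float64(265.73394495412845)] [[ 592.30109719 -151.89344261]]
```

Emit:
arm_command:
  gripper: [50, 50, 50, 50, 50]
  dp:
    - [1, -0.98, 0]
    - [1, -0.98, 0]
    - [1, -0.98, 0]
    - [1, -0.98, 0]
    - [1, -0.98, 0]
  twist: [0, 0, 0, 0, 0]

```text
time: 0.72
tool_pos: [229.2, -352.7, 226.5]
tcp_rot: [-3.141, 0.0, 0.273]
contact_force: [-0.1, -0.7, 0.1]
grip_width: 51.0
finger_force: 0.0
```

Emit:
arm_command:
  gripper: [50, 50, 50, 50, 50]
  dp:
    - [1, -0.98, 0]
    - [1, -0.98, 0]
    - [1, -0.98, 0]
    - [1, -0.98, 0]
    - [1, -0.98, 0]
  twist: [0, 0, 0, 0, 0]

```text
time: 1.35
tool_pos: [316.5, -201.1, 226.5]
tcp_rot: [-3.141, 0.0, 0.273]
contact_force: [0.4, 0.0, -0.4]
grip_width: 50.0
finger_force: 0.0
```

Emit:
arm_command:
  gripper: [50, 50, 50, 50, 50]
  dp:
    - [1, -0.98, 0]
    - [1, -0.98, 0]
    - [1, -0.98, 0]
    - [1, -0.98, 0]
    - [1, -0.98, 0]
  twist: [0, 0, 0, 0, 0]

```text
time: 1.98
tool_pos: [403.9, -49.5, 226.5]
tcp_rot: [-3.141, 0.0, 0.273]
contact_force: [0.5, -0.2, 0.4]
grip_width: 50.1
finger_force: 0.0
```

Emit:
arm_command:
  gripper: [50, 50, 50, 50, 50]
  dp:
    - [0.9, -0.6, 0]
    - [0.3, -0.3, 0]
    - [0, 0, 0.3]
    - [0, 0, 0.3]
    - [0, 0, 0.3]
  twist: [0, 0, 1, 1, 1]

```text
time: 2.6
tool_pos: [425.8, -21.3, 203.8]
tcp_rot: [3.141, 0.001, 0.008]
contact_force: [0.6, 0.7, -0.1]
grip_width: 50.2
finger_force: 0.0
```

Emit:
arm_command:
  gripper: [50, 50, 50, 50, 50]
  dp:
    - [0, 0, 0.3]
    - [0, 0, 0.3]
    - [0, 0, 0.3]
    - [0, 0, 0.3]
    - [0, 0, 0.3]
  twist: [1, 1, 1, 1, 1]

```text
time: 3.22
tool_pos: [425.9, -21.4, 166.4]
tcp_rot: [3.141, 0.001, -0.429]
contact_force: [-0.4, -0.0, 0.2]
grip_width: 50.1
finger_force: 0.0
```

Emit:
arm_command:
  gripper: [50, 50, 50, 50, 50]
  dp:
    - [0, 0, 0.3]
    - [0, 0, 0.3]
    - [0, 0, 0.3]
    - [0, 0, 0.3]
    - [0, 0, 0.3]
  twist: [1, 1, 1, 1, 1]

```text
time: 3.85
tool_pos: [425.9, -21.4, 128.9]
tcp_rot: [3.141, 0.0, -0.865]
contact_force: [-0.0, -0.5, 0.5]
grip_width: 49.9
finger_force: 0.0
```

Emit:
arm_command:
  gripper: [50, 50, 50, 50, 50]
  dp:
    - [0, 0, 0.3]
    - [0, 0, 0.3]
    - [0, 0, 0.3]
    - [0, 0, 0.3]
    - [0, 0, 0.3]
  twist: [1, 1, 1, 1, 1]

```text
time: 4.47
tool_pos: [425.9, -21.4, 91.4]
tcp_rot: [3.141, -0.0, -1.301]
contact_force: [-0.0, -0.0, -0.5]
grip_width: 50.0
finger_force: 0.0
```

Emit:
arm_command:
  gripper: [50, 50, 50, 50, 50]
  dp:
    - [-0.3, 0, 0.8]
    - [0, 0, 0.8]
    - [0, 0, 0.8]
    - [0, 0, 0.64]
    - [0, 0, 0]
  twist: [0.79, 0.79, 0, 0, 0]

```text
time: 5.1
tool_pos: [423.3, -13.9, 15.0]
tcp_rot: [3.139, 0.001, -1.436]
contact_force: [-0.8, 0.3, 0.2]
grip_width: 50.1
finger_force: 0.0
```

```bash
python3 - <<'E'
from h import *
im=capture("scene"); cv2.imwrite("pics/s1.png",cv2.resize(im[170:310,120:320],None,fx=4,fy=4,interpolation=2)[:,:,::-1])
E
```

```text
(no output)
```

View pics/s1.png

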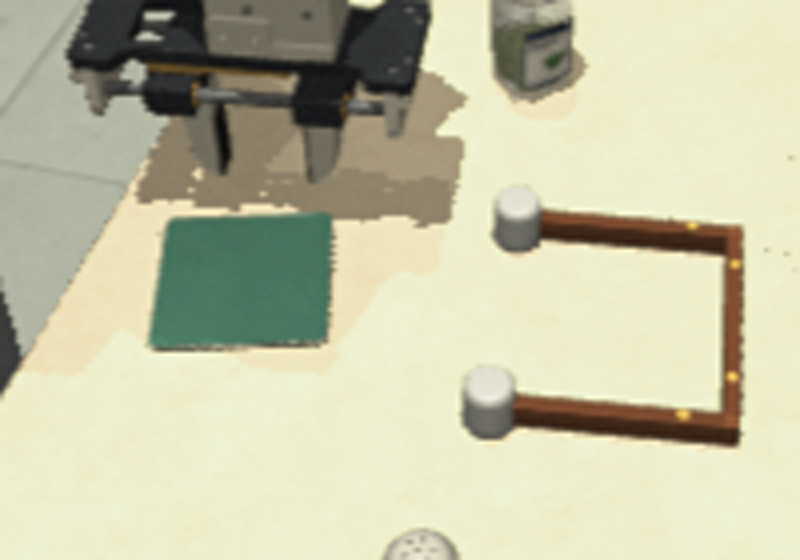

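The fingers (tips at crop (222,172) and (315,178)) stand clear of the coaster's left edge (row 215). I'll lower and push sideways.

Emit:
arm_command:
  gripper: [50, 50, 50, 50, 50]
  dp:
    - [0, 0, 0.24]
    - [0, 0, 0.24]
    - [0.2, 0, 0]
    - [0.2, 0, 0]
    - [0.15, 0, 0]
  twist: [0, 0.06, 0, 0, 0]

```text
time: 5.78
tool_pos: [426.4, -27.8, 3.9]
tcp_rot: [-3.141, -0.0, -1.441]
contact_force: [0.5, -0.1, -0.1]
grip_width: 49.9
finger_force: 0.2
```

Emit:
arm_command:
  gripper: [50, 50, 50, 50, 50]
  dp:
    - [0.15, 0, 0]
    - [0.15, 0, 0]
    - [0.15, 0, 0]
    - [0.15, 0, 0]
    - [0.15, 0, 0]
  twist: [0, 0, 0, 0, 0]

```text
time: 6.4
tool_pos: [428.7, -46.2, 3.7]
tcp_rot: [-3.141, -0.0, -1.441]
contact_force: [0.4, 1.4, 0.8]
grip_width: 50.0
finger_force: 0.3
```

```bash
python3 - <<'E'
from h import *
im=capture("scene"); print(coaster("scene",im,(120,200,240,290)))
cv2.imwrite("pics/s2.png",cv2.resize(im[170:310,120:320],None,fx=4,fy=4,interpolation=2)[:,:,::-1])
E
```

```text
[(431.3, -111.1, 93.7, 94.0, 9.73)]
```

View pics/s2.png

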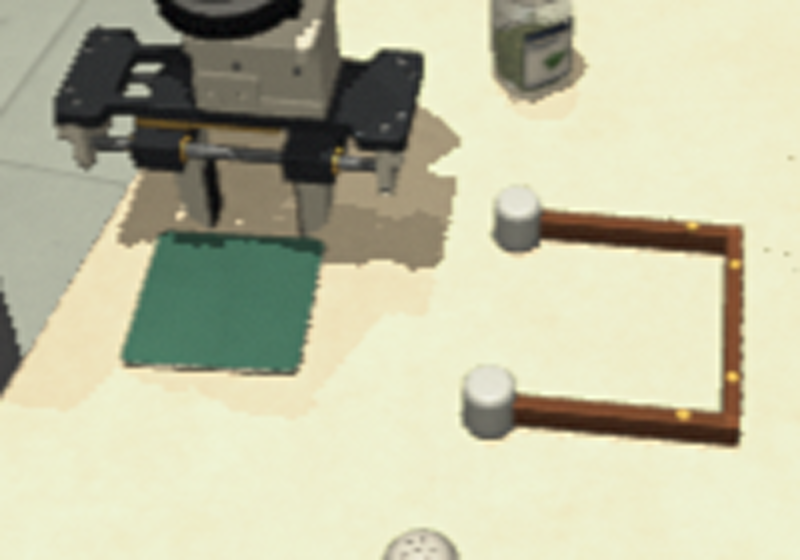

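Emit:
arm_command:
  gripper: [50, 50, 50, 50, 50]
  dp:
    - [-0.5, 0, 0]
    - [-0.5, 0, -0.5]
    - [0, 0, -1]
    - [0, 0, -0.9]
    - [0, 0, 0]
  twist: [0, 0, -1, -1, -1]

```text
time: 7.08
tool_pos: [426.3, -20.3, 66.0]
tcp_rot: [-3.138, -0.002, -1.175]
contact_force: [0.0, -1.0, -0.4]
grip_width: 50.1
finger_force: 0.0
```

Emit:
arm_command:
  gripper: [50, 50, 50, 50, 50]
  dp:
    - [0, 0, 0]
    - [0, 0, 0]
    - [0, 0, 0]
    - [0, 0, 0]
    - [0, 0, 0]
  twist: [-1, -1, -1, -1, -1]

```text
time: 7.7
tool_pos: [425.2, -20.1, 64.5]
tcp_rot: [-3.141, -0.0, -0.739]
contact_force: [-0.3, -0.5, 0.0]
grip_width: 49.8
finger_force: 0.0
```

Emit:
arm_command:
  gripper: [50, 50, 50, 50, 50]
  dp:
    - [0, 0, 0]
    - [0, 0, 0]
    - [0, 0, 0]
    - [0, 0, 0]
    - [0, 0, 0]
  twist: [-1, -1, -1, -1, -1]

```text
time: 8.32
tool_pos: [425.2, -20.1, 64.5]
tcp_rot: [3.142, -0.0, -0.303]
contact_force: [-0.2, 0.0, -0.2]
grip_width: 50.0
finger_force: 0.0
```

Emit:
arm_command:
  gripper: [50, 50, 50, 50, 50]
  dp:
    - [0, 0, 0]
    - [0, 0, 0]
    - [0, 0, 0]
    - [0, 0, 0]
    - [0, 0, 0]
  twist: [-1, -1, -1, -1, -1]

```text
time: 8.95
tool_pos: [425.2, -20.1, 64.5]
tcp_rot: [3.141, -0.0, 0.134]
contact_force: [-0.0, 0.9, -0.0]
grip_width: 50.1
finger_force: 0.0
```

Emit:
arm_command:
  gripper: [50, 50, 50, 50, 50]
  dp:
    - [-0.8, 0.8, 0]
    - [-0.8, 0.8, 0]
    - [-0.8, 0.8, 0]
    - [-0.8, 0.8, 0]
    - [0, 0, 0]
  twist: [0, 0, 0, 0, 0]

```text
time: 9.57
tool_pos: [355.9, -110.8, 64.3]
tcp_rot: [3.141, -0.0, 0.128]
contact_force: [-0.3, 0.1, 0.1]
grip_width: 49.9
finger_force: 0.0
```

```bash
python3 - <<'E'
from h import *
for n,b in(("scene",(120,200,240,300)),("top",(270,200,360,290))):
    im=capture(n); print(n,coaster(n,im,b)); cv2.imwrite(f"pics/{n}3.png",im[:,:,::-1])
cv2.imwrite("pics/t3.png",cv2.resize(im[110:310,200:420],None,fx=3,fy=3,interpolation=2)[:,:,::-1])
E
```

```text
scene [(430.5, -110.9, 94.3, 95.5, 10.09)]
top [(429.8, -107.3, 93.7, 93.6, 9.93)]
```

View pics/t3.png

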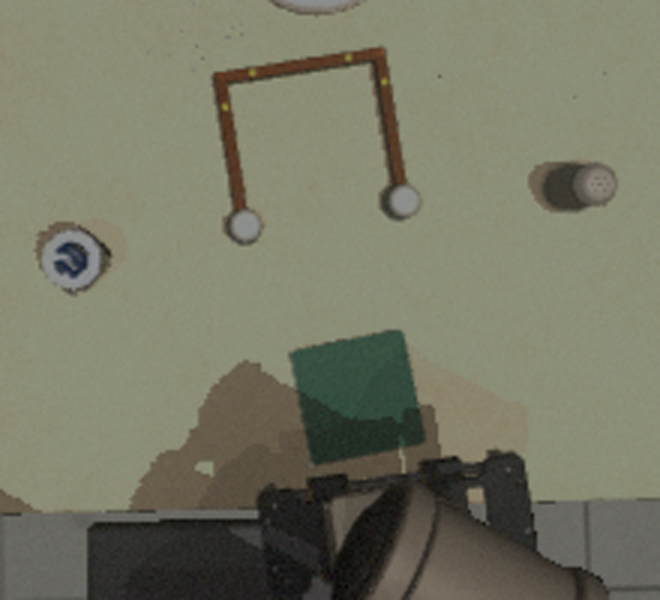

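The coaster sits about 4 mm right of the dock axis and 2.4° off. It lies at crop (358,397), with the fingers behind it. I'll lower behind it and push, drifting slightly left.

Emit:
arm_command:
  gripper: [50, 50, 50, 50, 50]
  dp:
    - [0, 0.32, 0.6]
    - [0, 0, 0.8]
    - [0, 0, 0.8]
    - [0, 0, 0.23]
    - [0, 0, 0]
  twist: [-0.05, 0, 0, 0, 0]

```text
time: 10.3
tool_pos: [357.7, -118.2, 3.0]
tcp_rot: [-3.141, 0.0, 0.135]
contact_force: [-0.4, -0.3, 0.7]
grip_width: 49.9
finger_force: 0.0
```

Emit:
arm_command:
  gripper: [50, 50, 50, 50, 50]
  dp:
    - [0.2, 0, 0]
    - [0.2, 0, 0]
    - [0.2, 0, 0]
    - [0.2, -0.01, 0]
    - [0.2, -0.01, 0]
  twist: [0, 0, 0, 0, 0]

```text
time: 10.92
tool_pos: [382.4, -114.8, 3.0]
tcp_rot: [3.142, 0.0, 0.134]
contact_force: [-1.4, -0.7, 0.2]
grip_width: 49.8
finger_force: 0.5
```

Emit:
arm_command:
  gripper: [50, 50, 50, 50, 50]
  dp:
    - [0.25, -0.02, 0]
    - [0.25, -0.02, 0]
    - [0.25, -0.02, 0]
    - [0.25, -0.02, 0]
    - [0.25, -0.02, 0]
  twist: [0, 0, 0, 0, 0]

```text
time: 11.55
tool_pos: [413.2, -108.1, 2.9]
tcp_rot: [3.142, 0.0, 0.134]
contact_force: [-1.2, 0.2, 0.6]
grip_width: 50.0
finger_force: 0.4
```

Emit:
arm_command:
  gripper: [50, 50, 50, 50, 50]
  dp:
    - [0.25, -0.02, 0]
    - [0.25, -0.01, 0]
    - [0.25, -0.01, 0]
    - [0.2, 0, 0]
    - [0.1, 0, 0]
  twist: [0, 0, 0, 0, 0]

```text
time: 12.18
tool_pos: [439.0, -103.7, 2.9]
tcp_rot: [3.141, -0.0, 0.134]
contact_force: [-0.1, 0.0, 1.0]
grip_width: 49.7
finger_force: 0.4
```

```bash
cat >> h.py <<'E'
D={"top":(582.6,-82.0),"scene":(583.7,-87.5)}; A=np.radians(7.6)
def rel(n,p):
    d=np.array(p[:2])-D[n]; return np.round([d[0]*np.cos(A)+d[1]*np.sin(A),-d[0]*np.sin(A)+d[1]*np.cos(A)],1)
E
python3 - <<'E'
from h import *
for n,b in(("scene",(120,190,310,300)),("top",(270,140,360,290))):
    im=capture(n); cv2.imwrite(f"pics/{n}4.png",im[:,:,::-1])
    for c in coaster(n,im,b): print(n,c,rel(n,c))
    if n=="scene": cv2.imwrite("pics/s4.png",cv2.resize(im[170:310,120:320],None,fx=4,fy=4,interpolation=2)[:,:,::-1])
E
```

```text
scene (498.4, -99.8, 94.0, 94.1, 7.31) [-86.2  -0.9]
top (505.9, -95.2, 77.4, 93.5, 7.94) [-77.8  -2.9]
```

View pics/s4.png

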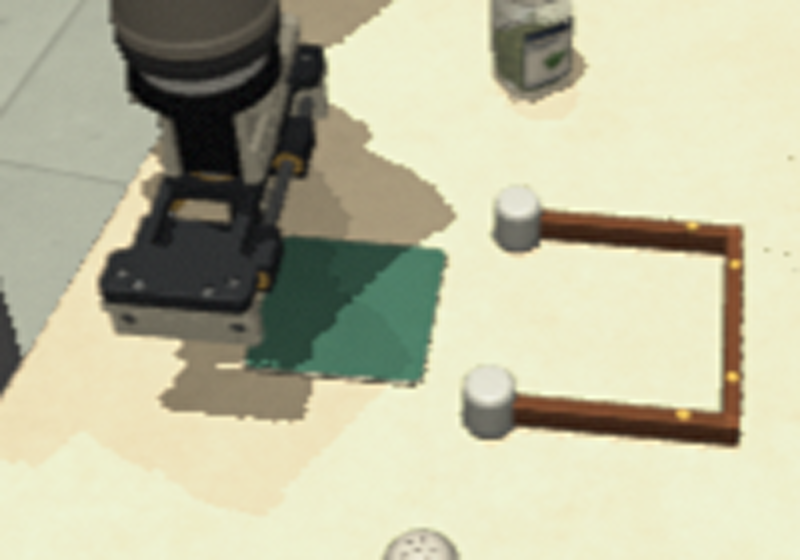

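Emit:
arm_command:
  gripper: [50, 50, 50, 50, 50]
  dp:
    - [0.15, -0.01, 0]
    - [0.2, -0.02, 0]
    - [0.2, -0.02, 0]
    - [0.2, -0.01, 0]
    - [0.15, 0, 0]
  twist: [0, 0, 0, 0, 0]

```text
time: 12.9
tool_pos: [461.1, -99.2, 2.9]
tcp_rot: [3.141, -0.0, 0.134]
contact_force: [-0.6, -0.7, 0.3]
grip_width: 49.9
finger_force: 0.3
```

```bash
python3 - <<'E'
from h import *
for n,b in(("scene",(120,190,310,300)),("top",(270,140,360,290))):
    im=capture(n); cv2.imwrite(f"pics/{n}5.png",im[:,:,::-1])
    for c in coaster(n,im,b): print(n,c,rel(n,c))
a=cv2.resize(im[120:240,260:360],None,fx=5,fy=5,interpolation=2); cv2.imwrite("pics/t5.png",a[:,:,::-1])
E
```

```text
scene (520.8, -95.2, 93.2, 94.8, 7.41) [-63.4   0.7]
top (531.1, -89.5, 71.6, 94.4, 7.8) [-52.   -0.6]
```

View pics/t5.png

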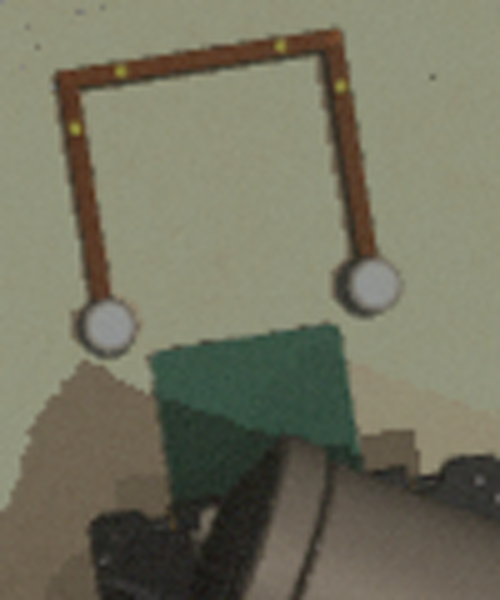

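Centred within about 1 mm and square. The front edge's midpoint at crop (245,338) lines up with the post midpoint (240,306). I'll push straight in.

Emit:
arm_command:
  gripper: [50, 50, 50, 50, 50]
  dp:
    - [0.2, 0, 0]
    - [0.25, 0, 0]
    - [0.25, 0, 0]
    - [0.25, 0, 0]
    - [0.25, 0, 0]
  twist: [0, 0, 0, 0, 0]

```text
time: 13.62
tool_pos: [490.9, -95.2, 2.9]
tcp_rot: [3.142, 0.0, 0.134]
contact_force: [-0.2, 0.8, 0.5]
grip_width: 50.1
finger_force: 0.3
```

Emit:
arm_command:
  gripper: [50, 50, 50, 50, 50]
  dp:
    - [0.25, 0, 0]
    - [0.25, 0, 0]
    - [0.25, 0, 0]
    - [0.2, 0, 0]
    - [0.1, 0, 0]
  twist: [0, 0, 0, 0, 0]

```text
time: 14.25
tool_pos: [516.8, -91.7, 2.9]
tcp_rot: [3.141, -0.0, 0.134]
contact_force: [-1.3, -0.5, 0.3]
grip_width: 50.1
finger_force: 0.4
```

```bash
python3 - <<'E'
from h import *
for n,b in(("scene",(120,190,310,300)),("top",(270,120,360,290))):
    im=capture(n); cv2.imwrite(f"pics/{n}6.png",im[:,:,::-1])
    for c in coaster(n,im,b): print(n,c,rel(n,c))
E
```

```text
scene (576.1, -87.4, 93.2, 96.2, 6.97) [-7.5  1.1]
top (588.9, -82.6, 68.5, 93.7, 9.1) [ 6.2 -1.4]
```

Emit:
arm_command:
  gripper: [50, 50, 50, 50, 50]
  dp:
    - [0.2, 0, 0]
    - [0.25, 0, 0]
    - [0.25, 0, 0]
    - [0.25, 0, 0]
    - [0.25, 0, 0]
  twist: [0, 0, 0, 0, 0]

```text
time: 14.98
tool_pos: [546.6, -87.7, 2.9]
tcp_rot: [3.142, 0.0, 0.134]
contact_force: [-0.4, -0.1, 0.2]
grip_width: 50.3
finger_force: 0.3
```

Emit:
arm_command:
  gripper: [50, 50, 50, 50, 50]
  dp:
    - [0.25, 0, 0]
    - [0.25, 0, 0]
    - [0.25, 0, 0]
    - [0.25, 0, 0]
    - [0.2, 0, 0]
  twist: [0, 0, 0, 0, 0]

```text
time: 15.6
tool_pos: [576.4, -83.7, 2.9]
tcp_rot: [3.141, -0.0, 0.134]
contact_force: [-0.4, 0.4, 0.5]
grip_width: 49.6
finger_force: 0.4
```

Emit:
arm_command:
  gripper: [50, 50, 50, 50, 50]
  dp:
    - [0.15, 0, 0]
    - [0.1, 0, 0]
    - [0.1, 0, 0]
    - [0.08, 0, 0]
    - [0.05, 0, 0]
  twist: [0, 0, 0, 0, 0]

```text
time: 16.23
tool_pos: [587.9, -82.1, 3.0]
tcp_rot: [3.141, -0.0, 0.134]
contact_force: [-0.5, -0.3, 0.4]
grip_width: 50.0
finger_force: 0.3
```

```bash
python3 - <<'E'
from h import *
for n,b in(("scene",(120,190,315,300)),("top",(270,120,360,290))):
    im=capture(n); cv2.imwrite(f"pics/{n}7.png",im[:,:,::-1])
    for c in coaster(n,im,b): print(n,c,rel(n,c))
    if n=="scene": cv2.imwrite("pics/s7.png",cv2.resize(im[180:300,200:330],None,fx=5,fy=5,interpolation=2)[:,:,::-1])
E
```

```text
scene (647.4, -78.8, 92.3, 94.7, 7.0) [64.3  0.2]
```

View pics/s7.png

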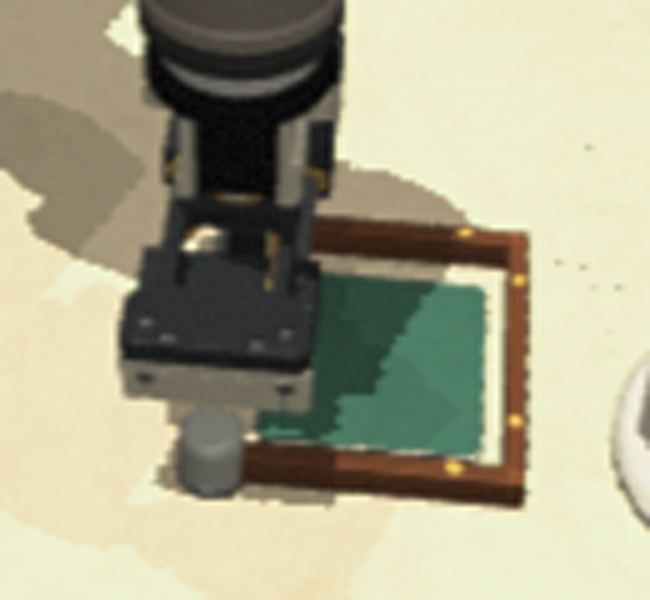

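The gap to the rear rail is about 20 crop pixels, roughly 10 mm (coaster edge at column 485, rail at 505). I'll continue slowly until contact force shows.

Emit:
arm_command:
  gripper: [50, 50, 50, 50, 50]
  dp:
    - [0.06, 0, 0]
    - [0.06, 0, 0]
    - [0.06, 0, 0]
    - [0.06, 0, 0]
    - [0.04, 0, 0]
  twist: [0, 0, 0, 0, 0]

```text
time: 16.95
tool_pos: [594.9, -81.2, 2.9]
tcp_rot: [3.142, 0.0, 0.134]
contact_force: [-0.5, -0.7, 0.1]
grip_width: 49.9
finger_force: 0.3
```

Emit:
arm_command:
  gripper: [50, 50, 50, 50, 50]
  dp:
    - [0.03, 0, 0]
    - [0.03, 0, 0]
    - [0.02, 0, 0]
    - [0, 0, 0]
    - [0, 0, 0]
  twist: [0, 0, 0, 0, 0]

```text
time: 17.58
tool_pos: [595.4, -80.9, 2.8]
tcp_rot: [-3.141, 0.003, 0.134]
contact_force: [-5.9, -1.0, 3.8]
grip_width: 50.2
finger_force: 3.1
```

Emit:
arm_command:
  gripper: [50, 50, 50, 50, 50]
  dp:
    - [0.02, 0, 0]
    - [0.02, 0, 0]
    - [0, 0, 0]
    - [0, 0, 0]
    - [0, 0, 0]
  twist: [0, 0, 0, 0, 0]

```text
time: 18.2
tool_pos: [595.5, -80.8, 2.7]
tcp_rot: [-3.141, 0.005, 0.134]
contact_force: [-8.2, -1.4, 5.3]
grip_width: 50.0
finger_force: 4.4
```

```bash
python3 - <<'E'
from h import *
o=get_obs(); print(o["contact_force"],o["moment"])
im=capture("scene"); print([(c,rel("scene",c)) for c in coaster("scene",im,(120,190,315,300))])
E
```

```text
[-8.18508266 -1.35203237  5.33770743] [-0.30981996  1.46495026 -0.0229175 ]
[((655.3, -77.4, 94.9, 94.5, 6.99), array([72.3,  0.5]))]
```

Emit:
arm_command:
  gripper: [50, 50, 50, 50, 50]
  dp:
    - [-0.05, 0, 0]
    - [-0.1, 0, 0]
    - [-0.4, 0, 0]
    - [-0.8, 0, 0]
    - [-1, 0, 0]
  twist: [0, 0, 0, 0, 0]

```text
time: 18.88
tool_pos: [539.1, -88.8, 3.0]
tcp_rot: [3.141, -0.001, 0.134]
contact_force: [0.8, -1.3, -0.5]
grip_width: 50.0
finger_force: 0.0
```

Emit:
arm_command:
  gripper: [50, 50, 50, 50, 50]
  dp:
    - [-1, 0, 0]
    - [-1, 0, -0.5]
    - [-1, 0, -1]
    - [-1, 0, -1]
    - [-1, 0, -1]
  twist: [0, 0, 0, 0, 0]

```text
time: 19.5
tool_pos: [414.7, -105.4, 91.2]
tcp_rot: [3.141, -0.001, 0.134]
contact_force: [-0.4, -0.9, -0.1]
grip_width: 49.9
finger_force: 0.0
```

```bash
python3 - <<'E'
from h import *
P=[]
for n,b,k in(("scene",(120,190,315,300),(200,180,320,300)),("top",(270,120,360,290),(230,110,350,230))):
    im=capture(n); print(n,[(c,rel(n,c)) for c in coaster(n,im,b)])
    P.append(cv2.resize(im[k[1]:k[3],k[0]:k[2]],(400,400),interpolation=2))
cv2.imwrite("pics/f.png",np.hstack(P)[:,:,::-1]); o=get_obs(); print(o["time"],o["tool_pos"],o["contact_force"])
E
```

```text
scene [((654.8, -77.5, 95.5, 95.0, 7.68), array([71.8,  0.5]))]
top [((653.3, -73.2, 95.7, 94.8, 7.42), array([71.2, -0.6]))]
19.6 [ 414.80474733 -105.70603504   92.35660119] [ 0.25141021 -0.60740837 -0.05199086]
```

View pics/f.png

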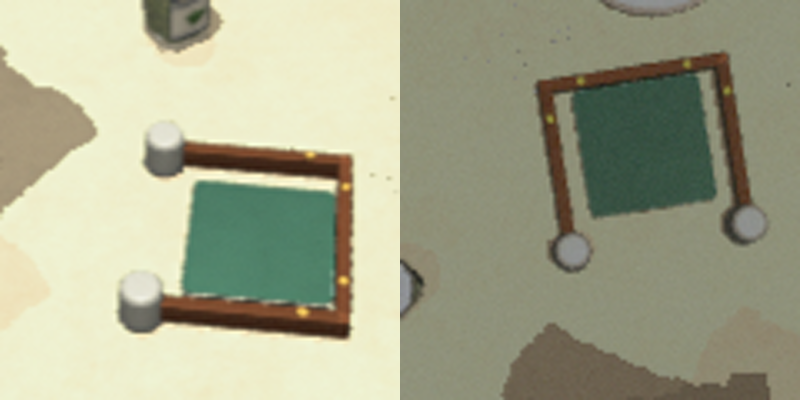

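Both views show the coaster flat and square against the rear rail (x' ≈ 71 mm, y' ≈ 0). The fingers are well clear, so I'll hand in.

```bash
python3 -c "
from plant import *
print(close_job())"
```

```text
the job is handed in; nothing more can be done
None
```

The green coaster lies flat and square against the dock's rear rail, centred to within about 1 mm in both camera views. The fingers were withdrawn, the shaker and jar were not touched, and the job was handed in at about 20 s.

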